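Pin the burger press shut

ROBOT

A 7-joint arm with a two-finger parallel gripper is mounted at the origin on the work surface. World frame = base frame: x ahead of the robot, y to its left, z up, the work surface at z = 0. Lengths are in m, angles in rad, forces in N, time in s.
With the tool pointing down it reaches from about 0.4 to 0.85 m from the base axis. Payload 4.4 kg.
Tool frame: the origin (TCP) lies between the finger pads; the fingertips stand arm.finger_overhang ahead of it and the grasp point (between the pads) lies 3 mm ahead of it (arm.finger_overhang is the distance from the TCP to the fingertips, in m); z points along the fingers, y is the line along which they close (so a half turn about z gives the same grasp; the last joint's range is limited). The gripper opens to 94 mm and grips with 3 to 60 N. Pads are 16 mm wide; open, the fingers measure 119 mm over their backs; the gripper's body (75 mm by 177 mm) begins 78 mm behind the grasp point.
Start: joints at [1.125, 0.628, 0.038, 1.517, -0.027, 0.996, -0.02], TCP at [0.241, -0.604, 0.227] pointing down, gripper open.
Joint ranges: [-3.06, 3.06], [-0.37, 2.12], [-1.25, 1.32], [0.18, 2.47], [-1.1, 4.24], [0.23, 1.98], [-2.94, 2.94]. Speed limits (rad/s): [2.57, 2.57, 3.14, 3.14, 3.14, 3.14, 3.14].

INTERFACE

Orientations are given as a unit quaternion [w, x, y, z].
In Python, from station import arm gives the robot as it stands. The module is installed in compiled form; this text tells all that it offers.
- The arm moves only by the tool play_rows, never from a script. Its argument "moves" is a list of rows, each a list of 5 numbers: the opening, from 0 (shut) to 1 (fully open), then the shift along the tool's x, y, z in m, then the turn about the tool's z in rad. A call has 1 to 5 rows; each row is the pose to reach, as a shift and turn from the pose commanded when the call began, along the tool's axes at that moment; what a row does not reach only later rows make up. A row lasts 1/12 s, in which the tool goes at most 41.7 mm and 7.16 degrees, less where a joint would pass 70% of its speed; a pose out of reach is approached as far as the arm can. A call with a gripper value outside its range is refused whole. The fingers move at their own pace and stop on an object; "squeeze" is the grip in N (left out, the last holds). Time passes only in rows, so rows that repeat a pose let the fingers close. It gives the time, the measured TCP pose, the force, the opening and the grip force at its end, in the units of the state.
- arm.read_state(): the state, without advancing time (a new reading comes with each control period).
- arm.camera(name): name is "scene" or "top" or "wrist"; returns a dict with "frame" (420x560x3 uint8, blue, green, red), "range_z" (420x560 float32, m along the optical axis (not along the pixel's ray), 0 where there is no reading), "K" (3x3 intrinsics, pixels), "pose" (4x4, takes a point from camera to world coordinates). Camera axes: x right, y up, looking along -z (the intrinsics and any distortion apply to the point x, -y, -z); pixel columns grow to the right and rows downward; lengths in m; the calibration is good to about 2 mm. A picture is of the moment at which its call begins.
- arm.job_done(): hands the job in; it is judged then, once.
The state is a dict: "time_s": time; "qpos": joint angles; "joint_vel": joint speeds; "tau": joint torques, N m; "position": TCP position; "ee_rot": TCP orientation; "contact_force": force on the tool from outside, world axes, zero at the start; "moment": the same for the moment, N m; "width": finger opening in m; "grasp_force": force on a finger pad.
Only numpy, scipy, OpenCV 4.12 (cv2) and the standard library are available. Lean on these libraries where they do the work, as an engineer would, in place of code of your own. Each camera call takes 0.05 s, during which the arm holds its last target. There are 200 camera calls.

TASK

Put the burger press away safely: swing its raised lever all the way down between the two lugs, then fasten it there with the loose lock pin, pushed through the holes of lugs and lever from either side until the pin's handle sits against the lug. The pin lies with its handle under the drainer shelf, so draw it out by its shank and put it down to take it by the handle; leave the crockery and other things where they stand.

Things in the scene. Friction and masses are not known exactly. Their poses are not given: they have to be found in the camera images.
- press: Aluminium burger press, fixed. Origin: centre of underside; x runs from the lever's handle end (-x) to its pivot (+x), y along the pin holes. Base 280 x 150 x 15 mm (x -135 to 145). Two lugs, 44 mm wide, at x = -70 mm: outer faces at y = +-20, inner faces at +-10, tops at z = 92; a 16.5 mm hole along y through each at z = 70. Apart from the lever nothing is higher than 95 mm.
- lug_bore (a point): Point midway between the two lugs on the common axis of their holes: x = -70, y = 0, z = 70 mm in the press's frame. Axes as the press's. The lug outer faces are 20 mm from it along y.
- pivot (a point): Hinge axis of the lever (along the press's y) at x = 115, y = 0, z = 70 mm in the press's frame.
- lever (a joint): Lever angle in rad: 0 = fully down on its stop (its tongue, 16 mm thick, between the lugs with its own 16.5 mm hole in line with theirs), grows as the handle end rises, up to 0.75. It starts raised. Stiff enough to stay where it is left; a few newtons at the handle move it.
- lever_grip (a point): Top of the lever's black round handle (26 mm diameter, 80 mm long) near its middle, 265 mm from the pivot, the handle spanning 225 to 305 mm from the pivot. Turns with the lever (its x points along the lever towards the pivot).
- pin: Loose lock pin, 134 mm long, 0.1 kg. Origin: on the shank's axis at the handle's flat front face (which ends against a lug). Steel shank, 14 mm diameter, runs 82 mm to -x, the last 14 mm a cone to 5 mm. Black handle runs 52 mm to +x: 26 mm wide (y), from 7 below to 15 mm above the axis (z). Lying flat, shank and handle both touch the worktop, axis level at 7 mm, z up.
- pin_mid (a point): Point on the pin's axis 20 mm from the handle's front face towards the tip; it lies at lug_bore when the pin is fully home.
- pin_tip (a point): Tip of the pin's cone, 82 mm from the handle's front face.
- rack: Low steel drainer shelf, a fixed bridge. Origin: centre of underside. 120 mm along x, 150 along y, top at z = 52 mm, underside of the top at 46, side walls 8 mm thick at y = +-71, open at its -x and +x ends. The pin starts on the worktop with its handle underneath and its shank sticking out 45 to 55 mm past the -x edge (x = -60 mm).
- bowl: Bystander: small white bowl, 70 mm across, 35 mm high, standing on the drainer shelf's top, on its rear part.
- mug: Bystander: blue mug, 76 mm across, 90 mm high. Origin at its underside.
- jar: Bystander: amber glass jar, 60 mm across, 90 mm high. Origin at its underside.
- tin: Bystander: small steel tin, 48 mm across, 70 mm high, between press and shelf. Origin at its underside.
- spoon: Bystander: wooden spoon, 220 mm long, lying at the left side.
- shaker: Bystander: white salt shaker, 40 mm across, 100 mm high, at the back. Origin at its underside.

How it is judged:
At the end, for the whole second after the job is handed in: Lever fully down (within 0.03 rad), pin through both lugs and the lever, in line with the holes (within 0.15 rad), its handle against the outer face of either lug (pin_mid within 5 mm of lug_bore), released and at rest (value of joint lever below 0.03 rad and distance between pin_mid and lug_bore below 0.005 m and angle between the x axis of pin and the y axis of press, either way round below 0.15 rad and linear speed of pin below 0.02 m/s); the robot touches nothing.
It fails at once if a bystander (bowl, mug, jar, tin, spoon or shaker) is moved by more than 40 mm (distance of any of bowl, mug, jar, tin, spoon, shaker from where it was at the start of the episode above 0.04 m).
It also fails if it takes over 67 s, if anything falls off the work surface, if the arm or the gripper's body presses on something with over 40 N, if the wrist force passes 120 N, or if a joint passes its speed limit or range.

## Working session

There is one attempt and no reset: what is moved stays moved. The work goes in short steps, Python scripts to look and compute and a tool call to move; the robot and the scene stay as the last step left them, time stands still between calls to the robot, and variables do not carry over. Pictures are saved under pics/ and viewed, at most 10 in all, crops included, and the job is handed in when it is done.

Besides the shell and the picture viewer there is one more tool, called after ">>>" by a JSON object that holds its "fn" and its "kwargs". play_rows: Moves the arm, as the interface text tells. Its arguments: {"type":"object","properties":{"moves":{"type":"array","items":{"type":"array","items":{"type":"number"}}},"squeeze":{"type":"number"}},"required":["moves"]}

```bash
mkdir -p pics
cat > h.py <<'E'
import numpy as np, cv2
from station import arm
def pts(c):
    d=c["range_z"]; K=c["K"]; v,u=np.mgrid[0:420,0:560]
    x=(u-K[0,2])/K[0,0]*d; y=(v-K[1,2])/K[1,1]*d
    P=np.stack([x,-y,-d,np.ones_like(d)],-1)@c["pose"].T
    return P[...,:3]
E
python3 - <<'E'
from h import *
a=arm.camera("top"); b=arm.camera("scene")
np.savez("v0.npz",tp=pts(a),tf=a["frame"],sp=pts(b),sf=b["frame"])
cv2.imwrite("pics/top0.png",a["frame"]);cv2.imwrite("pics/scene0.png",b["frame"])
print(a["K"],a["pose"],b["pose"]);print(arm.read_state(),arm.finger_overhang)
E
```

```text
[[524.51771756   0.         278.07345123]
 [  0.         524.51771756 204.96513835]
 [  0.           0.           1.        ]] [[-0.02535776  0.97449771 -0.22296008  0.28238281]
 [-0.99966977 -0.02564786  0.0015949   0.00158437]
 [-0.00416423  0.22292689  0.97482627  1.53279506]
 [ 0.          0.          0.          1.        ]] [[ 0.4625841  -0.75275321  0.46837864  1.1317428 ]
 [ 0.88656517  0.39021761 -0.24846009 -0.28270463]
 [ 0.00425953  0.53018188  0.84787324  1.03016099]
 [ 0.          0.          0.          1.        ]]
{'time_s': 0.1, 'qpos': array([ 1.12521845,  0.62923911,  0.03844276,  1.51824625, -0.02695047,
        0.9963193 , -0.01998266]), 'joint_vel': array([ 1.13258540e-04, -5.07365324e-04, -5.56581076e-04, -1.70265133e-03,
        1.39804545e-03, -5.82061074e-05,  7.23222380e-04]), 'tau': array([ 1.49774940e-03, -5.50791907e+01,  1.14654433e+00, -1.87117034e+01,
       -5.23461658e-02,  1.92030537e-02,  6.13416364e-05]), 'position': array([ 0.24077299, -0.60315921,  0.22666241]), 'ee_rot': array([-8.26120189e-04,  9.82020472e-01,  1.88772550e-01, -1.87458792e-04]), 'contact_force': array([ 0.23461585, -0.88970993,  0.41093458]), 'moment': array([ 0.02543149,  0.01998728, -0.05696559]), 'grasp_force': 0.0, 'width': 0.0942192980953468} 0.022
```

View pics/top0.png

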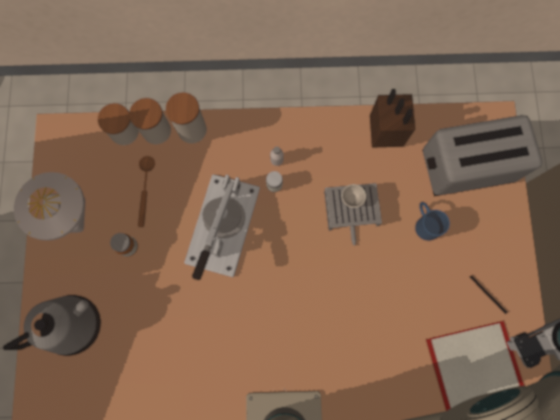

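View pics/scene0.png

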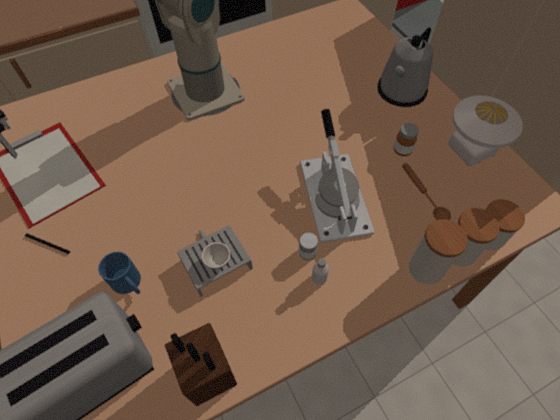

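The top view shows the press at about (222,225), with its lever handle at (202,263). The rack is at (352,205), with the pin's shank sticking out from (353,226) to (355,243). The tin is at (275,180), the shaker at (277,155) and the mug at (432,225).

Run:
```python
from h import *
z=np.load("v0.npz")
for n in "ts":
    P=z[n+"p"];F=z[n+"f"]
    def rep(name,m):
        m=m.astype(np.uint8); k,l,st,c=cv2.connectedComponentsWithStats(m)
        for i in range(1,k):
            if st[i,4]>12:
                q=P[l==i]; (cx,cy),(w,h),an=cv2.minAreaRect(q[:,:2].astype(np.float32)*1000)
                print(n,name,st[i,4],np.round([cx,cy,w,h,an],1),"z",np.round(np.percentile(q[:,2],[5,50,95])*1000),"px",np.round(c[i]))
    X,Y,Z=P[...,0],P[...,1],P[...,2]
    roi=(X>.35)&(X<.85)&(Y>-.35)&(Y<.3)
    hsv=cv2.cvtColor(F,cv2.COLOR_BGR2HSV); grey=hsv[...,1]<90
    rep("low",roi&(Z>-.01)&(Z<.035)&grey)
    rep("racktop",roi&(Z>.044)&(Z<.06)&(Y<-.1))
    rep("hi",roi&(Z>.08))
    rep("dark",roi&(hsv[...,2]<45)&(Y>0)&(Z>.05))
```

```text
t low 75 [842.  258.6  63.2  14.6  89.6] z [ 2. 18. 33.] px [193. 140.]
t low 48 [773.9   8.1  51.   25.8  50.6] z [-2. 13. 33.] px [275. 161.]
t low 62 [700.   19.6  65.7  32.7  33.6] z [-3.  6. 33.] px [271. 186.]
t low 1106 [594.9 212.9  59.  289.8  73.3] z [ 1. 15. 22.] px [203. 221.]
t low 1959 [564.  128.8  87.6 284.2  70.2] z [ 9. 16. 30.] px [235. 233.]
t low 73 [ 612.  -145.3  119.2   28.    17.5] z [-2. 15. 32.] px [328. 212.]
t low 97 [ 540.4 -218.7   25.7   61.2   73.7] z [-1. 13. 20.] px [353. 234.]
t racktop 42 [ 806.9 -318.3   61.4   15.4   74.4] z [45. 51. 58.] px [382. 141.]
t racktop 1622 [ 617.7 -219.4  121.8  151.9    3.6] z [48. 53. 58.] px [353. 207.]
t racktop 58 [ 638.3 -215.2   27.    34.3   79.3] z [53. 57. 60.] px [352. 197.]
t hi 559 [ 826.2 -319.8   60.3   47.    89.4] z [ 88. 148. 155.] px [388. 127.]
t hi 359 [840.7 259.   18.2  70.1   0. ] z [ 89. 143. 178.] px [185. 124.]
t hi 49 [774.8  -1.8  17.4  18.7  87.5] z [ 87.  99. 103.] px [277. 150.]
t hi 1469 [554.3 162.7 106.6 307.6  85.6] z [ 83. 100. 173.] px [217. 225.]
t hi 143 [ 637.  -216.    66.8  
[... 894 characters left out ...]
4.9   25.5   28.1   75.4] z [54. 57. 60.] px [217. 259.]
s hi 1525 [561.2 178.4 105.9 305.2  60.2] z [ 82.  98. 169.] px [337. 171.]
s hi 69 [502.  172.   10.5  44.4  74.1] z [82. 90. 94.] px [325. 159.]
s hi 129 [8.423e+02 2.577e+02 1.520e+01 6.730e+01 3.000e-01] z [171. 173. 176.] px [435. 225.]
s hi 18 [845.4 231.4   1.   14.2  40.8] z [ 83. 108. 138.] px [420. 243.]
s hi 181 [ 637.  -216.    67.2   68.1    2. ] z [81. 85. 88.] px [214. 254.]
s hi 70 [776.7  -1.   19.4  17.4  89.1] z [ 87.  98. 103.] px [321. 263.]
s hi 546 [ 8.280e+02 -3.201e+02  4.400e+01  5.880e+01  3.000e-01] z [147. 149. 152.] px [201. 337.]
s dark 205 [448.7 203.6  21.9  72.   72.3] z [154. 165. 177.] px [328. 123.]
```

>>> {"fn": "play_rows", "kwargs": {"moves": [[1, 0.03, -0.022, -0.01, 0], [1, 0.06, -0.044, -0.02, 0], [1, 0.09, -0.066, -0.03, 0], [1, 0.12, -0.088, -0.03, 0], [1, 0.12, -0.088, -0.03, 0]]}}

```text
time_s: 0.52
position: [0.3259, -0.47, 0.2578]
ee_rot: [-0.002, 0.981, 0.194, 0.002]
contact_force: [0.1, 0.6, -0.4]
width: 0.0941
grasp_force: 0.0
```

>>> {"fn": "play_rows", "kwargs": {"moves": [[1, 0.03, -0.022, 0, 0], [1, 0.06, -0.044, 0, 0], [1, 0.09, -0.066, 0, 0], [1, 0.12, -0.088, 0, 0], [1, 0.15, -0.11, 0, 0]]}}

```text
time_s: 0.93
position: [0.4187, -0.3182, 0.2572]
ee_rot: [-0.0, 0.982, 0.189, -0.0]
contact_force: [0.8, -0.7, 0.1]
width: 0.0941
grasp_force: 0.0
```

>>> {"fn": "play_rows", "kwargs": {"moves": [[1, 0.03, -0.022, 0, 0.11], [1, 0.06, -0.044, 0, 0.22], [1, 0.09, -0.066, 0, 0.33], [1, 0.09, -0.066, 0, 0.33]]}}

```text
time_s: 1.27
position: [0.4822, -0.2161, 0.257]
ee_rot: [-0.002, 1.0, 0.029, 0.001]
contact_force: [0.7, 0.7, 0.2]
width: 0.0942
grasp_force: 0.0
```

Run:
```python
from h import *
c=arm.camera("wrist"); np.savez("w1.npz",p=pts(c),f=c["frame"],K=c["K"],T=c["pose"])
cv2.imwrite("pics/w1.png",c["frame"]); s=arm.read_state(); print(s["time_s"],s["position"],s["ee_rot"],s["qpos"],s["contact_force"]); print(c["K"],c["pose"])
```

```text
1.3167 [ 0.47989026 -0.22014299  0.25701955] [-1.05929673e-03  9.99569390e-01  2.93238741e-02  1.51960964e-04] [ 0.32545786  0.4193012   0.07537386  1.82063371 -0.0416501   0.90372999
 -1.09201991] [-0.79501381 -0.70764226 -0.78400233]
[[296.73212478   0.         278.4780387 ]
 [  0.         296.73212478 208.74706403]
 [  0.           0.           1.        ]] [[ 0.05719167  0.963562    0.26129943  0.55785487]
 [-0.99835023  0.05653218  0.01004616 -0.21184027]
 [-0.00509173 -0.2614429   0.96520551  0.41433844]
 [ 0.          0.          0.          1.        ]]
```

View pics/w1.png

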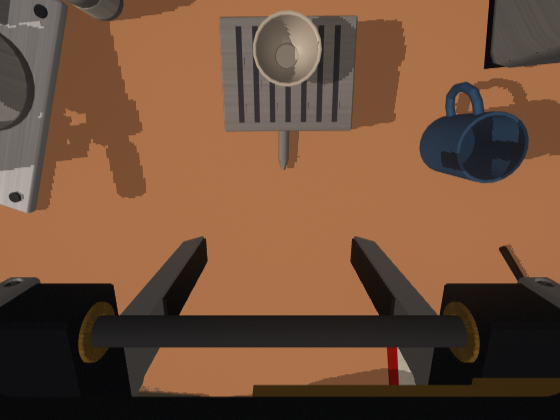

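The wrist view shows the shank from (284,131) at the rack edge to its tip at (285,170).

```bash
cat >> h.py <<'E'
def ray(c_K,T,u,v,z):
    d=T[:3,:3]@np.array([(u-c_K[0,2])/c_K[0,0],-(v-c_K[1,2])/c_K[1,1],-1.]); o=T[:3,3]
    return (o+d*(z-o[2])/d[2])
E
python3 - <<'E'
from h import *
w=np.load("w1.npz");f=w["f"];hsv=cv2.cvtColor(f,cv2.COLOR_BGR2HSV)
for r in range(126,174,3):
    s=hsv[r,268:302,1]; c=np.where(s<90)[0]+268
    if len(c): print(r,c.min(),c.max(),len(c),np.round(1000*ray(w["K"],w["T"],c.mean(),r,.007),1))
E
```

```text
126 268 301 34 [ 561.2 -217.5    7. ]
129 268 301 34 [ 557.4 -217.8    7. ]
132 279 288 10 [ 553.5 -216.7    7. ]
135 279 288 10 [ 549.6 -216.9    7. ]
138 279 288 10 [ 545.7 -217.2    7. ]
141 279 288 10 [ 541.8 -217.4    7. ]
144 279 288 10 [ 537.9 -217.7    7. ]
147 279 288 10 [ 534.  -217.9    7. ]
150 279 288 10 [ 530.  -218.1    7. ]
153 279 287 9 [ 526.  -217.7    7. ]
156 279 287 9 [ 522. -218.    7.]
159 279 287 9 [ 517.9 -218.2    7. ]
162 279 286 8 [ 513.9 -217.8    7. ]
165 280 285 6 [ 509.8 -218.     7. ]
168 281 284 4 [ 505.7 -218.3    7. ]
```

>>> {"fn": "play_rows", "kwargs": {"moves": [[1, 0.015, 0, 0.035, 0], [1, 0.03, 0, 0.07, 0], [1, 0.045, 0, 0.105, 0], [1, 0.052, 0.0, 0.14, 0], [1, 0.052, 0.0, 0.175, 0]]}}

```text
time_s: 1.73
position: [0.5305, -0.2238, 0.0807]
ee_rot: [0.0, 1.0, 0.025, 0.001]
contact_force: [1.3, -0.0, -0.8]
width: 0.0941
grasp_force: 0.0
```

>>> {"fn": "play_rows", "kwargs": {"moves": [[1, 0, 0, 0.02, 0], [1, 0, 0, 0.04, 0], [1, 0, 0, 0.052, 0], [1, 0, 0, 0.057, 0], [1, 0, 0, 0.057, 0]]}}

```text
time_s: 2.15
position: [0.5284, -0.2232, 0.0246]
ee_rot: [-0.0, 1.0, 0.025, -0.001]
contact_force: [-0.1, 0.5, 1.2]
width: 0.0942
grasp_force: 0.0
```

>>> {"fn": "play_rows", "kwargs": {"moves": [[0.5, 0, 0, 0, 0], [0.3, 0, 0, 0, 0], [0.1, 0, 0, 0, 0], [0, 0, 0, 0, 0], [0, 0, 0, 0, 0]], "squeeze": 25}}

```text
time_s: 2.57
position: [0.5299, -0.2226, 0.0263]
ee_rot: [0.0, 1.0, 0.025, 0.001]
contact_force: [-0.1, -0.2, -0.0]
width: 0.064
grasp_force: 0.0
```

>>> {"fn": "play_rows", "kwargs": {"moves": [[0, 0, 0, 0, 0], [0, 0, 0, 0, 0], [0, 0, 0, 0, 0], [0, 0, 0, 0, 0], [0, 0, 0, 0, 0]]}}

```text
time_s: 2.98
position: [0.5294, -0.2224, 0.0254]
ee_rot: [-0.0, 1.0, 0.025, -0.0]
contact_force: [0.0, -0.4, 0.1]
width: 0.0309
grasp_force: 0.0
```

>>> {"fn": "play_rows", "kwargs": {"moves": [[0, 0, -0.004, 0, 0], [0, 0, -0.004, 0, 0], [0, 0, -0.004, 0, 0], [0, 0, -0.004, 0, 0], [0, 0, -0.004, 0, 0]]}}

```text
time_s: 3.4
position: [0.5292, -0.2183, 0.0254]
ee_rot: [-0.0, 1.0, 0.025, -0.0]
contact_force: [-0.4, 0.0, -0.4]
width: 0.0131
grasp_force: 25.0
```

>>> {"fn": "play_rows", "kwargs": {"moves": [[0, 0, 0, 0, 0], [0, 0, 0, 0, 0]]}}

```text
time_s: 3.57
position: [0.5292, -0.2185, 0.0255]
ee_rot: [-0.0, 1.0, 0.025, -0.0]
contact_force: [0.1, 0.7, 0.6]
width: 0.0133
grasp_force: 25.0
```

>>> {"fn": "play_rows", "kwargs": {"moves": [[0, -0.01, 0, -0.001, 0], [0, -0.03, 0, -0.001, 0], [0, -0.055, 0, -0.001, 0], [0, -0.08, 0, -0.001, 0], [0, -0.1, 0, -0.001, 0]]}}

```text
time_s: 3.98
position: [0.4272, -0.2235, 0.0265]
ee_rot: [-0.0, 1.0, 0.025, -0.001]
contact_force: [-0.8, 0.1, -1.5]
width: 0.0132
grasp_force: 25.0
```

>>> {"fn": "play_rows", "kwargs": {"moves": [[0, -0.02, 0, 0, 0], [0, -0.035, 0, 0, 0], [0, -0.04, 0, 0, 0], [0, -0.04, 0, 0.001, 0], [0, -0.04, 0, 0.001, 0]]}}

```text
time_s: 4.4
position: [0.3886, -0.2259, 0.0255]
ee_rot: [0.0, 1.0, 0.024, -0.0]
contact_force: [-0.3, 0.4, -1.6]
width: 0.0134
grasp_force: 25.0
```

>>> {"fn": "play_rows", "kwargs": {"moves": [[0.5, 0, 0, 0, 0], [0.5, 0, 0, 0, 0], [0.5, 0, 0, 0, 0], [0.5, 0, 0, 0, 0], [0.5, 0, 0, 0, 0]]}}

```text
time_s: 4.82
position: [0.3897, -0.2254, 0.0255]
ee_rot: [0.0, 1.0, 0.025, 0.0]
contact_force: [0.7, 1.3, 0.7]
width: 0.0433
grasp_force: 0.0
```

>>> {"fn": "play_rows", "kwargs": {"moves": [[0.5, 0, 0, -0.03, 0], [0.5, 0, 0, -0.07, 0], [0.5, 0, 0, -0.11, 0], [0.5, 0, 0, -0.15, 0], [0.5, 0, 0, -0.19, 0]]}}

```text
time_s: 5.23
position: [0.389, -0.2247, 0.2174]
ee_rot: [-0.0, 1.0, 0.025, -0.0]
contact_force: [0.9, -1.2, -0.2]
width: 0.047
grasp_force: 0.0
```

```bash
cat > look.py <<'E'
import sys
from h import *
n=sys.argv[1]; c=arm.camera("wrist"); np.savez(n+".npz",p=pts(c),f=c["frame"],K=c["K"],T=c["pose"])
cv2.imwrite("pics/%s.png"%n,c["frame"]); s=arm.read_state(); print(s["time_s"],s["position"],s["ee_rot"],s["qpos"])
E
python3 look.py w2
```

```text
5.2833 [ 0.39320582 -0.22629957  0.22378462] [0.00293314 0.99966035 0.02540775 0.00500227] [ 0.81495037  0.38183517 -0.47646671  2.0460777   0.25373009  0.7573413
 -1.33594827]
```

View pics/w2.png

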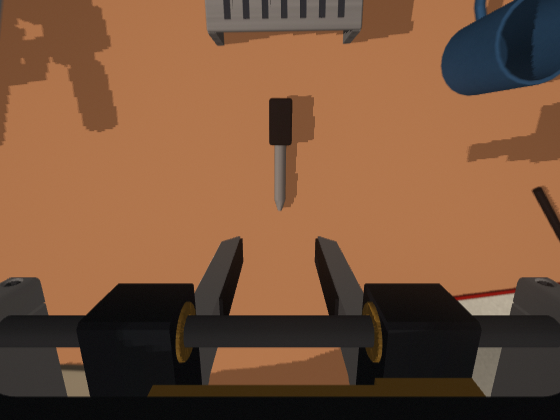

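Pin drawn clear: handle (281,99)–(281,145), tip (280,210). Now on to the lever with the fingers closed.

>>> {"fn": "play_rows", "kwargs": {"moves": [[0, 0.006, -0.037, -0.01, 0], [0, 0.012, -0.075, -0.02, 0], [0, 0.018, -0.112, -0.03, 0], [0, 0.024, -0.15, -0.03, 0], [0, 0.03, -0.187, -0.03, 0]]}}

```text
time_s: 5.7
position: [0.4102, -0.0353, 0.2462]
ee_rot: [0.0, 1.0, 0.025, 0.001]
contact_force: [1.7, -0.9, -0.4]
width: 0.017
grasp_force: 0.0
```

>>> {"fn": "play_rows", "kwargs": {"moves": [[0, 0.006, -0.037, 0, 0], [0, 0.012, -0.075, 0, 0], [0, 0.018, -0.112, 0, 0], [0, 0.024, -0.15, 0, 0], [0, 0.03, -0.187, 0, 0]]}}

```text
time_s: 6.12
position: [0.4303, 0.1532, 0.2455]
ee_rot: [0.0, 1.0, 0.025, 0.0]
contact_force: [1.1, -0.1, -0.1]
width: 0.0005
grasp_force: 0.0
```

>>> {"fn": "play_rows", "kwargs": {"moves": [[0, 0.005, -0.037, 0, 0], [0, 0.009, -0.056, 0, 0], [0, 0.009, -0.056, 0, 0], [0, 0.009, -0.056, 0, 0]]}}

```text
time_s: 6.45
position: [0.4363, 0.2084, 0.2452]
ee_rot: [0.0, 1.0, 0.026, -0.0]
contact_force: [-0.9, -0.4, 0.3]
width: 0.0004
grasp_force: 0.0
```

```bash
python3 look.py w3
python3 - <<'E'
from h import *
w=np.load("w2.npz");f=w["f"];hsv=cv2.cvtColor(f,cv2.COLOR_BGR2HSV)
for r in range(150,214,10):
    c=np.where(hsv[r,262:300,1]<90)[0]+262
    if len(c): print(r,c.min(),c.max(),np.round(1000*ray(w["K"],w["T"],c.mean(),r,.007),1))
for r in (104,120,136,142):
    c=np.where(hsv[r,262:300,2]<50)[0]+262
    if len(c): print("h",r,c.min(),c.max(),np.round(1000*ray(w["K"],w["T"],c.mean(),r,.022),1))
E
```

```text
6.5 [0.43640467 0.20679852 0.24507312] [ 6.37936214e-04  9.99684249e-01  2.51133856e-02 -5.59068510e-04] [-0.08829156  0.41463125 -0.57216266  1.93524029  0.288848    0.87450544
 -2.33018284]
150 275 285 [ 438.8 -223.1    7. ]
160 275 285 [ 426.7 -223.8    7. ]
170 275 284 [ 414.4 -223.8    7. ]
180 275 284 [ 401.9 -224.4    7. ]
190 275 284 [ 389.2 -225.1    7. ]
200 275 284 [ 376.2 -225.7    7. ]
210 279 279 [ 362.9 -225.8    7. ]
h 104 270 291 [ 490.6 -221.    22. ]
h 120 270 291 [ 473.4 -221.9   22. ]
h 136 270 291 [ 455.7 -222.8   22. ]
h 142 270 290 [ 449.  -222.6   22. ]
```

View pics/w3.png

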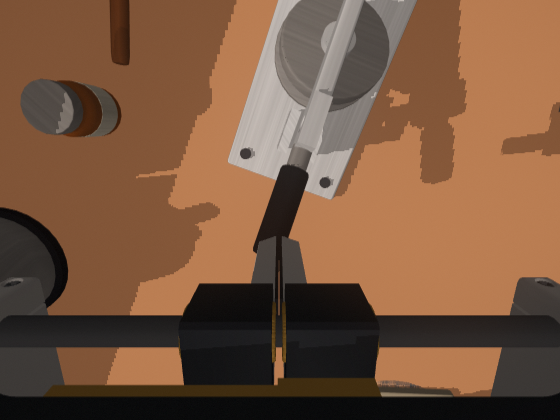

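>>> {"fn": "play_rows", "kwargs": {"moves": [[0, 0, 0, 0.02, 0], [0, 0, 0, 0.04, 0], [0, 0, 0, 0.055, 0], [0, 0, 0, 0.07, 0], [0, 0, 0, 0.085, 0]]}}

```text
time_s: 6.92
position: [0.4366, 0.2049, 0.1598]
ee_rot: [0.001, 1.0, 0.023, -0.0]
contact_force: [-0.9, 0.4, 2.5]
width: 0.0004
grasp_force: 1.0
```

>>> {"fn": "play_rows", "kwargs": {"moves": [[0, 0, 0, 0.01, 0], [0, 0, 0, 0.02, 0], [0, 0, 0, 0.03, 0], [0, 0, 0, 0.04, 0], [0, 0, 0, 0.045, 0]]}}

```text
time_s: 7.33
position: [0.4366, 0.2069, 0.1144]
ee_rot: [0.0, 1.0, 0.025, -0.0]
contact_force: [-0.6, -1.1, 1.6]
width: 0.0005
grasp_force: 1.0
```

>>> {"fn": "play_rows", "kwargs": {"moves": [[0, 0, 0, 0.003, 0], [0, 0, 0, 0.006, 0], [0, 0, 0, 0.008, 0]]}}

```text
time_s: 7.58
position: [0.437, 0.2076, 0.1074]
ee_rot: [-0.0, 1.0, 0.025, 0.0]
contact_force: [-1.2, -0.1, 1.9]
width: 0.0004
grasp_force: 0.9
```

>>> {"fn": "play_rows", "kwargs": {"moves": [[0, 0, 0, 0.002, 0], [0, 0, 0, 0.004, 0], [0, 0, 0, 0.004, 0]]}}

```text
time_s: 7.83
position: [0.4372, 0.2078, 0.1049]
ee_rot: [0.0, 1.0, 0.025, 0.001]
contact_force: [-4.0, -2.4, 15.2]
width: 0.0001
grasp_force: 7.9
```

>>> {"fn": "play_rows", "kwargs": {"moves": [[0, 0, 0, 0.002, 0], [0, 0, 0, 0.003, 0], [0, 0, 0, 0.003, 0]]}}

```text
time_s: 8.08
position: [0.4372, 0.2078, 0.1044]
ee_rot: [0.001, 1.0, 0.025, 0.002]
contact_force: [-10.6, -5.7, 45.1]
width: 0.0004
grasp_force: 22.2
```

>>> {"fn": "play_rows", "kwargs": {"moves": [[0, 0, 0, -0.02, 0], [0, 0, 0, -0.05, 0], [0, 0, 0, -0.08, 0], [0, 0, 0, -0.11, 0], [0, 0, 0, -0.11, 0]]}}

```text
time_s: 8.5
position: [0.4404, 0.21, 0.2157]
ee_rot: [-0.003, 1.0, 0.025, 0.005]
contact_force: [-0.0, 0.9, -0.7]
width: 0.0006
grasp_force: 0.0
```

>>> {"fn": "play_rows", "kwargs": {"moves": [[0, 0, 0, 0, 0], [0, 0, 0, 0, 0]]}}

```text
time_s: 8.67
position: [0.4371, 0.2072, 0.2102]
ee_rot: [0.0, 1.0, 0.025, 0.0]
contact_force: [0.6, -0.2, -0.1]
width: 0.0006
grasp_force: 0.0
```

```bash
python3 look.py w4
python3 - <<'E'
from h import *
w=np.load("w4.npz");T=w["T"];P=w["p"];Z=P[...,2]
print(T[:3,3])
cs={"w":P}
for n in("top","scene"): c=arm.camera(n); cs[n]=pts(c)
for n,P in cs.items():
    Z=P[...,2];R=(np.abs(P[...,0]-.507)<.06)&(np.abs(P[...,1]-.186)<.05)
    m=(R&(Z>.087)&(Z<.098)).astype(np.uint8); k,l,st,c=cv2.connectedComponentsWithStats(m)
    for i in range(1,k):
        if st[i,4]>15:
            q=P[l==i]; print(n,st[i],np.round(cv2.minAreaRect((q[:,:2]*1000).astype(np.float32)),1) if 0 else cv2.minAreaRect((q[:,:2]*1000).astype(np.float32)),np.median(q[:,2]))
E
```

```text
8.7167 [0.43660352 0.20704371 0.20961652] [ 3.06621859e-04  9.99691693e-01  2.48231210e-02 -4.87997854e-04] [-0.10869684  0.46338176 -0.55297012  1.97934202  0.3366735   0.7902748
 -2.37605535]
[0.51299204 0.21164188 0.36737111]
w [275 106  27  51 561] ((509.7973327636719, 202.97152709960938), (9.97925853729248, 43.909427642822266), 72.92802429199219) 0.09187671519653173
w [287 110  35  55 921] ((505.4299011230469, 188.62188720703125), (16.126020431518555, 46.017852783203125), 72.90154266357422) 0.08982749298679904
w [305 118  29  51 578] ((501.0326843261719, 174.31671142578125), (10.260767936706543, 43.936153411865234), 73.28522491455078) 0.09176243731957556
top [205 231  16  16 122] ((518.1171264648438, 185.4040985107422), (37.198883056640625, 41.928123474121094), 32.9468994140625) 0.09130551203488124
scene [323 151  17  15 173] ((506.92596435546875, 186.41412353515625), (42.62294006347656, 46.65322494506836), 70.61583709716797) 0.09058650485146924
```

View pics/w4.png

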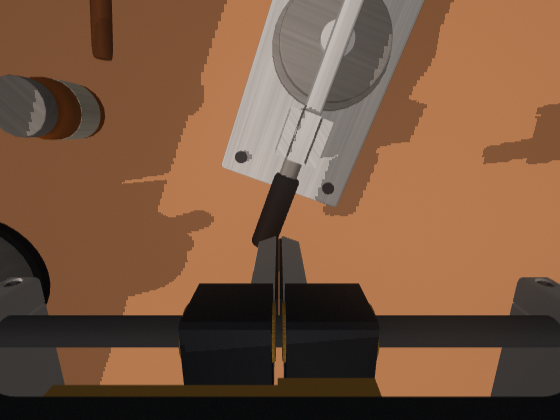

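Lever is down; all three tops are seen at (290,125), (304,137) and (320,145). I'll regrip the pin turned half round, so the wrist camera faces the tip during insertion from the right.

>>> {"fn": "play_rows", "kwargs": {"moves": [[1, 0.001, 0.037, 0, 0], [1, 0.002, 0.074, 0, 0], [1, 0.003, 0.111, 0, 0], [1, 0.004, 0.148, 0, 0], [1, 0.005, 0.185, 0, 0]]}}

```text
time_s: 9.23
position: [0.4505, 0.0214, 0.2096]
ee_rot: [-0.0, 1.0, 0.025, -0.001]
contact_force: [0.3, 1.0, -0.2]
width: 0.0308
grasp_force: 0.0
```

>>> {"fn": "play_rows", "kwargs": {"moves": [[1, 0.001, 0.037, 0, 0], [1, 0.002, 0.074, 0, 0], [1, 0.003, 0.111, 0, 0], [1, 0.004, 0.148, 0, 0], [1, 0.005, 0.185, 0, 0]]}}

```text
time_s: 9.65
position: [0.4646, -0.1633, 0.2095]
ee_rot: [-0.0, 1.0, 0.025, -0.001]
contact_force: [0.5, 1.2, -0.1]
width: 0.0636
grasp_force: 0.0
```

>>> {"fn": "play_rows", "kwargs": {"moves": [[1, 0.001, 0.037, 0, -0.1], [1, 0.002, 0.06, 0, -0.22], [1, 0.002, 0.06, 0, -0.34], [1, 0.002, 0.06, 0, -0.46], [1, 0.002, 0.06, 0, -0.58]]}}

```text
time_s: 10.07
position: [0.4697, -0.2218, 0.2092]
ee_rot: [-0.001, 0.95, 0.312, -0.001]
contact_force: [0.3, -0.1, -0.2]
width: 0.0929
grasp_force: 0.0
```

>>> {"fn": "play_rows", "kwargs": {"moves": [[1, 0, 0, 0, -0.12], [1, 0, 0, 0, -0.24], [1, 0, 0, 0, -0.36], [1, 0, 0, 0, -0.48], [1, 0, 0, 0, -0.6]]}}

```text
time_s: 10.48
position: [0.4698, -0.2211, 0.2093]
ee_rot: [-0.001, 0.815, 0.579, -0.0]
contact_force: [-0.5, -0.0, -0.3]
width: 0.094
grasp_force: 0.0
```

>>> {"fn": "play_rows", "kwargs": {"moves": [[1, 0, 0, 0, -0.12], [1, 0, 0, 0, -0.24], [1, 0, 0, 0, -0.36], [1, 0, 0, 0, -0.48], [1, 0, 0, 0, -0.6]]}}

```text
time_s: 10.9
position: [0.4699, -0.2211, 0.2093]
ee_rot: [-0.001, 0.607, 0.794, 0.0]
contact_force: [-0.3, -0.4, -1.0]
width: 0.094
grasp_force: 0.0
```

>>> {"fn": "play_rows", "kwargs": {"moves": [[1, 0, 0, 0, -0.12], [1, 0, 0, 0, -0.24], [1, 0, 0, 0, -0.36], [1, 0, 0, 0, -0.48], [1, 0, 0, 0, -0.6]]}}

```text
time_s: 11.32
position: [0.4699, -0.2211, 0.2093]
ee_rot: [-0.001, 0.346, 0.938, 0.001]
contact_force: [-0.3, 0.6, -1.1]
width: 0.0939
grasp_force: 0.0
```

>>> {"fn": "play_rows", "kwargs": {"moves": [[1, 0, 0, 0, -0.12], [1, 0, 0, 0, -0.24], [1, 0, 0, 0, -0.36], [1, 0, 0, 0, -0.48], [1, 0, 0, 0, -0.6]]}}

```text
time_s: 11.73
position: [0.4699, -0.2211, 0.2092]
ee_rot: [-0.001, 0.053, 0.999, 0.001]
contact_force: [0.4, -0.7, -0.4]
width: 0.0939
grasp_force: 0.0
```

>>> {"fn": "play_rows", "kwargs": {"moves": [[1, 0, 0, 0, -0.1], [1, 0, 0, 0, -0.15], [1, 0, 0, 0, -0.15], [1, 0, 0, 0, -0.15], [1, 0, 0, 0, -0.15]]}}

```text
time_s: 12.15
position: [0.4701, -0.2212, 0.2099]
ee_rot: [-0.0, -0.019, 1.0, 0.0]
contact_force: [-0.1, -0.5, -0.5]
width: 0.0939
grasp_force: 0.0
```

```bash
python3 look.py w5
```

```text
12.2 [ 0.4701777  -0.22126446  0.21008105] [-2.42288621e-04 -1.85959585e-02  9.99827016e-01  2.62532955e-04] [ 1.11397159  0.75076133 -1.21666016  1.87867121  0.79631658  1.10761027
  1.19053139]
```

View pics/w5.png

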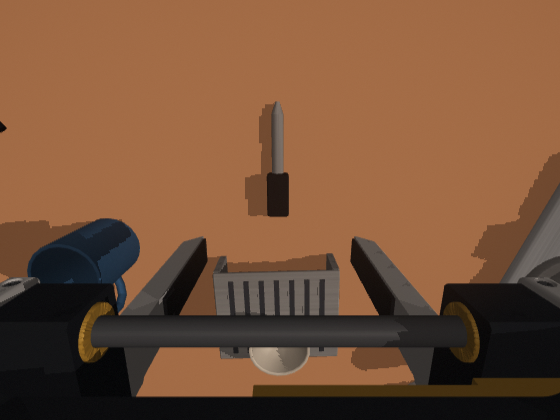

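Pin seen ahead: handle (267–288, 173–216), tip (277,101).

Run:
```python
from h import *
w=np.load("w5.npz");f=w["f"];hsv=cv2.cvtColor(f,cv2.COLOR_BGR2HSV)
g=lambda u,v,z:np.round(1000*ray(w["K"],w["T"],u,v,z),1)
for r in range(100,172,8):
    c=np.where(hsv[r,264:295,1]<90)[0]+264
    if len(c): print(r,c.min(),c.max(),g(c.mean(),r,.007))
m=(hsv[...,2]<45); 
for r in (180,195,210):
    c=np.where(m[r,262:295])[0]+262; print("h",r,c.min(),c.max(),g(c.mean(),r,.022))
c=np.where(m[160:230,278])[0]+160; print(c.min(),c.max(),g(278,c.min(),.022),g(278,c.max(),.022))
R=cv2.Rodrigues
from scipy.spatial.transform import Rotation as Ro
q=arm.read_state()["ee_rot"];M=Ro.from_quat(np.r_[q[1:],q[0]]).as_matrix();print(M[:,0])
```

```text
108 273 280 [ 371.1 -226.3    7. ]
116 272 282 [ 379.9 -225.4    7. ]
124 272 282 [ 388.8 -225.1    7. ]
132 272 282 [ 397.8 -224.7    7. ]
140 272 282 [ 407.  -224.4    7. ]
148 272 282 [ 416.3 -224.1    7. ]
156 272 282 [ 425.7 -223.8    7. ]
164 272 282 [ 435.2 -223.4    7. ]
h 180 267 287 [ 452.2 -222.8   22. ]
h 195 267 287 [ 470.2 -222.1   22. ]
h 210 268 287 [ 488.7 -220.9   22. ]
174 215 [ 445.1 -221.9   22. ] [ 495. -220.   22.]
[-9.99308263e-01 -3.71856106e-02  4.74729313e-04]
```

>>> {"fn": "play_rows", "kwargs": {"moves": [[1, 0, 0, 0.035, 0], [1, 0, 0, 0.07, 0], [1, 0, 0, 0.105, 0], [1, 0, 0, 0.14, 0], [1, 0, -0.001, 0.16, 0]]}}

```text
time_s: 12.62
position: [0.4686, -0.222, 0.0472]
ee_rot: [-0.002, -0.019, 1.0, 0.001]
contact_force: [0.2, -1.1, -0.8]
width: 0.0938
grasp_force: 0.0
```

>>> {"fn": "play_rows", "kwargs": {"moves": [[0.6, 0, 0, 0.012, 0], [0.4, 0, 0, 0.02, 0], [0.25, 0, 0, 0.023, 0], [0.25, 0, 0, 0.023, 0], [0.25, 0, 0, 0.023, 0]]}}

```text
time_s: 13.03
position: [0.4709, -0.2224, 0.0282]
ee_rot: [0.001, -0.019, 1.0, -0.0]
contact_force: [0.4, -0.1, -0.4]
width: 0.0639
grasp_force: 0.0
```

>>> {"fn": "play_rows", "kwargs": {"moves": [[0, 0, 0, 0, 0], [0, 0, 0, 0, 0], [0, 0, 0, 0, 0], [0, 0, 0, 0, 0], [0, 0, 0, 0, 0]], "squeeze": 35}}

```text
time_s: 13.45
position: [0.4704, -0.2226, 0.0278]
ee_rot: [0.0, -0.019, 1.0, -0.0]
contact_force: [0.1, 1.3, -0.6]
width: 0.0307
grasp_force: 0.0
```

>>> {"fn": "play_rows", "kwargs": {"moves": [[0, 0, 0, 0, 0], [0, 0, 0, 0, 0], [0, 0, 0, 0, 0]]}}

```text
time_s: 13.7
position: [0.4704, -0.2225, 0.0276]
ee_rot: [0.0, -0.019, 1.0, -0.0]
contact_force: [-1.3, -0.9, 2.8]
width: 0.0256
grasp_force: 35.0
```

>>> {"fn": "play_rows", "kwargs": {"moves": [[0, 0, 0, -0.02, 0], [0, 0, 0, -0.05, 0], [0, 0, 0, -0.085, 0], [0, 0, 0, -0.12, 0], [0, 0, 0, -0.14, 0]]}}

```text
time_s: 14.12
position: [0.4715, -0.2219, 0.1705]
ee_rot: [0.002, -0.019, 1.0, -0.0]
contact_force: [-0.2, -1.5, -0.4]
width: 0.0254
grasp_force: 35.0
```

>>> {"fn": "play_rows", "kwargs": {"moves": [[0, 0, 0, 0, 0.1], [0, 0, 0, 0, 0.22], [0, 0, 0, 0, 0.34], [0, 0, 0, 0, 0.46], [0, 0, 0, 0, 0.58]]}}

```text
time_s: 14.53
position: [0.47, -0.2224, 0.1673]
ee_rot: [-0.0, 0.27, 0.963, 0.0]
contact_force: [0.3, 0.4, -0.2]
width: 0.0256
grasp_force: 35.0
```

>>> {"fn": "play_rows", "kwargs": {"moves": [[0, 0, 0, 0, 0.12], [0, 0, 0, 0, 0.24], [0, 0, 0, 0, 0.36], [0, 0, 0, 0, 0.48], [0, 0, 0, 0, 0.6]]}}

```text
time_s: 14.95
position: [0.4701, -0.2222, 0.1673]
ee_rot: [-0.0, 0.543, 0.84, 0.0]
contact_force: [0.1, -0.0, -1.4]
width: 0.0257
grasp_force: 35.0
```

>>> {"fn": "play_rows", "kwargs": {"moves": [[0, 0, 0, 0, 0.12], [0, 0, 0, 0, 0.24], [0, 0, 0, 0, 0.36], [0, 0, 0, 0, 0.48], [0, 0, 0, 0, 0.6]]}}

```text
time_s: 15.37
position: [0.4701, -0.2222, 0.1673]
ee_rot: [-0.0, 0.767, 0.642, -0.0]
contact_force: [-1.1, 0.2, -0.9]
width: 0.0254
grasp_force: 35.0
```

>>> {"fn": "play_rows", "kwargs": {"moves": [[0, 0, 0, 0, 0.1], [0, 0, 0, 0, 0.126], [0, 0, 0, 0, 0.126], [0, 0, 0, 0, 0.126]]}}

```text
time_s: 15.7
position: [0.4702, -0.2222, 0.1674]
ee_rot: [-0.0, 0.803, 0.596, -0.0]
contact_force: [0.2, 0.6, -0.7]
width: 0.0259
grasp_force: 35.0
```

```bash
cat > tgt.py <<'E'
import sys
from h import *
from scipy.spatial.transform import Rotation as Ro
s=arm.read_state();q=s["ee_rot"];M=Ro.from_quat(np.r_[q[1:],q[0]]).as_matrix()
t=np.array(eval(sys.argv[1])); print(s["time_s"],s["position"],"yaw",np.arctan2(M[1,0],M[0,0]),"tool shift mm",np.round(1000*M.T@(t-s["position"]),1),"q",np.round(s["qpos"],2),"F",s["contact_force"])
E
python3 tgt.py ".4605,.0423,.167"
```

```text
15.7 [ 0.47022667 -0.2222121   0.16738452] yaw 1.2764676556280559 tool shift mm [250.3 -86.    0.4] q [ 0.82  0.6  -0.66  1.93  0.51  0.78 -0.42] F [ 0.22670276  0.60925614 -0.74232882]
```

>>> {"fn": "play_rows", "kwargs": {"moves": [[0, 0.035, -0.012, 0, 0], [0, 0.07, -0.024, 0, 0], [0, 0.105, -0.036, 0, 0], [0, 0.14, -0.048, 0, 0], [0, 0.175, -0.06, 0, 0]]}}

```text
time_s: 16.12
position: [0.4638, -0.036, 0.1674]
ee_rot: [-0.0, 0.804, 0.595, 0.0]
contact_force: [1.1, 0.6, -1.8]
width: 0.0258
grasp_force: 35.0
```

>>> {"fn": "play_rows", "kwargs": {"moves": [[0, 0.035, -0.012, 0, 0], [0, 0.06, -0.02, 0, 0], [0, 0.075, -0.026, 0.02, 0], [0, 0.075, -0.026, 0.05, 0], [0, 0.075, -0.026, 0.077, 0]]}}

```text
time_s: 16.53
position: [0.4617, 0.0436, 0.09]
ee_rot: [0.0, 0.802, 0.597, 0.001]
contact_force: [1.3, -1.3, -0.7]
width: 0.0259
grasp_force: 35.0
```

>>> {"fn": "play_rows", "kwargs": {"moves": [[0, 0, 0, 0, 0], [0, 0, 0, 0, 0], [0, 0, 0, 0, 0]]}}

```text
time_s: 16.78
position: [0.4618, 0.0421, 0.0913]
ee_rot: [0.0, 0.804, 0.595, 0.001]
contact_force: [1.1, 0.0, -0.4]
width: 0.0259
grasp_force: 35.0
```

```bash
python3 tgt.py ".4605,.0423,.0906"; python3 look.py w6
```

```text
16.7833 [0.46184747 0.04206083 0.09129827] yaw 1.2743661614106678 tool shift mm [-0.2 -1.4  0.7] q [ 0.2   0.65 -0.51  2.14  0.64  0.51 -1.1 ] F [ 1.09430285  0.0328963  -0.41682044]
16.8333 [0.46225273 0.04194137 0.09171241] [3.78325249e-04 8.03950337e-01 5.94695413e-01 1.03845310e-03] [ 0.19778193  0.64440458 -0.50997554  2.13714549  0.64286104  0.51086479
 -1.09779184]
```

View pics/w6.png

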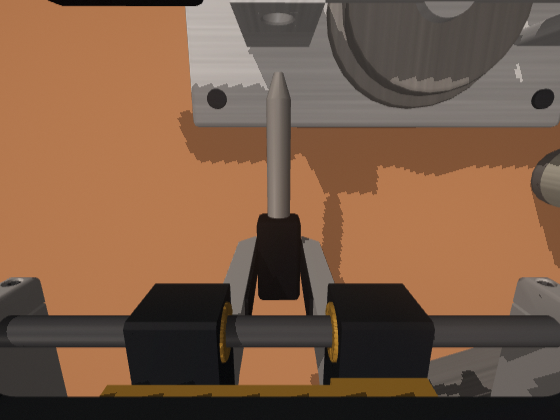

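The view shows the tip at (279,73), the lug face ahead, and its hole at (278,18). The pin looks closely in line.

Run:
```python
from h import *
w=np.load("w6.npz");P=w["p"];f=w["f"]
n=np.array([.2932,.956,0]);e=np.array([.956,-.2932,0]); b=np.array([.5054,.1886,.07])
a=(P-b)@n*1000; l=(P-b)@e*1000; z=P[...,2]*1000
hsv=cv2.cvtColor(f,cv2.COLOR_BGR2HSV)
# shank
for r in range(80,215,15):
    d=np.where((z[r,255:305]>60)&(hsv[r,255:305,1]<110))[0]+255
    if len(d): zz=z[r,d]; print(r,d.min(),d.max(),"along %.1f lat mid %.1f top z %.1f w %.1f"%(a[r,d].mean(),(l[r,d[0]]+l[r,d[-1]])/2,np.percentile(zz,95),l[r,d[-1]]-l[r,d[0]]))
# lug face
for r in range(2,48,4):
    d=np.where((np.abs(a[r]+20)<4)&(np.abs(l[r])<35)&(z[r]>20))[0]
    if len(d): print("lug",r,d.min(),d.max(),"n",len(d),"z %.1f a %.1f lat %.1f %.1f"%(np.median(z[r,d]),np.median(a[r,d]),l[r,d[0]],l[r,d[-1]]))
hole=np.where((a[0:35,255:305]>-16)&(z[0:35,255:305]>40)); 
print("hole px rows",hole[0].min() if len(hole[0]) else None, hole[0].max() if len(hole[0]) else None)
g=cv2.cvtColor(f,cv2.COLOR_BGR2GRAY)
print(g[4:32:2,255:303:3]); print(np.round(a[4:32:2,255:303:3]).astype(int))
```

```text
80 272 292 along -52.5 lat mid -1.3 top z 135.4 w 3.5
95 267 292 along -59.2 lat mid -2.7 top z 77.5 w 6.4
110 266 290 along -66.3 lat mid 0.3 top z 78.0 w 13.5
125 266 290 along -74.3 lat mid 0.2 top z 78.0 w 13.7
140 267 290 along -82.5 lat mid 0.6 top z 78.4 w 13.3
155 267 289 along -90.9 lat mid 0.3 top z 78.0 w 12.8
170 267 289 along -99.5 lat mid 0.3 top z 77.7 w 13.0
185 267 289 along -108.3 lat mid 0.3 top z 78.4 w 13.2
200 267 289 along -113.9 lat mid 0.2 top z 231.5 w 13.5
lug 2 230 324 n 95 z 91.8 a -20.0 lat -22.0 21.5
lug 6 231 323 n 93 z 87.1 a -20.0 lat -22.2 21.7
lug 10 233 321 n 89 z 82.0 a -19.9 lat -21.9 21.3
lug 14 234 320 n 63 z 76.9 a -20.0 lat -22.2 21.5
lug 18 236 318 n 83 z 70.1 a -19.6 lat -22.1 21.3
lug 22 238 317 n 79 z 64.4 a -19.8 lat -21.8 21.6
lug 26 239 316 n 78 z 58.2 a -19.9 lat -22.0 21.9
lug 30 241 314 n 74 z 51.1 a -19.9 lat -21.8 21.4
lug 34 242 313 n 72 z 43.2 a -19.9 lat -22.0 22.0
lug 38 244 311 n 68 z 34.8 a -19.9 lat -21.8 21.7
lug 42 245 310 n 66 z 25.6 a -19.9 lat -22.0 21.8
hole px rows 13 23
[[ 73  73  71  72  72  72  74  72  72  72  74
[... 1132 characters left out ...]
 -20 -20 -20 -20 -20 -20 -20]
 [-20 -20 -20 -20 -20 -20 -20 -20 -20 -20 -20 -20 -20 -20 -20 -20]
 [-20 -10 -20 -20 -16 -15 -15 -15 -15 -15 -15 -16 -20 -20 -20 -20]
 [-20 -20 -20 -17 -17 -16 -16 -16 -16 -16 -16 -17 -18 -20 -20 -20]
 [-20 -20 -20 -19 -17 -18 -17 -17 -17 -17 -17 -18 -18 -19 -20 -19]
 [-20 -20 -20 -19 -19 -18 -18 -18 -18 -18 -18 -19 -19 -20 -20 -20]
 [-20 -20 -20 -20 -20 -19 -19 -19 -19 -19 -19 -20 -20 -20 -20 -20]
 [-20 -20 -20 -20 -20 -20 -20 -20 -20 -20 -20 -20 -20 -20 -20 -20]
 [-20 -20 -20 -20 -20 -20 -20 -20 -20 -20 -20 -20 -20 -20 -20 -20]
 [-20 -20 -20 -20 -20 -20 -20 -20 -20 -20 -20 -76 -20 -20 -20 -20]
 [-20 -20 -20 -19 -20 -20 -20 -20 -20 -20 -20 -20 -20 -20 -20 -20]]
```

>>> {"fn": "play_rows", "kwargs": {"moves": [[0, 0.005, -0.0005, 0.0007, 0], [0, 0.014, -0.0005, 0.0007, 0], [0, 0.023, -0.0005, 0.0007, 0], [0, 0.032, -0.0005, 0.0007, 0], [0, 0.04, -0.0005, 0.0007, 0]]}}

```text
time_s: 17.25
position: [0.4732, 0.0819, 0.0902]
ee_rot: [0.0, 0.804, 0.595, 0.001]
contact_force: [0.5, -0.4, -0.7]
width: 0.0256
grasp_force: 35.0
```

```bash
python3 tgt.py ".4919,.1446,.0906"
```

```text
17.25 [0.47318589 0.08189714 0.09021223] yaw 1.2747258744798688 tool shift mm [65.4 -0.4 -0.3] q [ 0.12  0.66 -0.51  2.1   0.63  0.54 -1.15] F [ 0.52225435 -0.38341082 -0.6955086 ]
```

>>> {"fn": "play_rows", "kwargs": {"moves": [[0, 0.006, 0, 0, 0], [0, 0.012, 0, 0, 0], [0, 0.018, 0, 0, 0], [0, 0.024, 0, 0, 0], [0, 0.03, 0, 0, 0]]}}

```text
time_s: 17.67
position: [0.4814, 0.1094, 0.0897]
ee_rot: [0.0, 0.804, 0.595, -0.0]
contact_force: [-0.1, 0.0, -1.0]
width: 0.0257
grasp_force: 35.0
```

```bash
python3 tgt.py ".4919,.1446,.0906"
```

```text
17.6667 [0.48137902 0.10936724 0.08971441] yaw 1.2736833939859706 tool shift mm [36.8 -0.3 -0.9] q [ 0.06  0.68 -0.51  2.06  0.61  0.56 -1.19] F [-0.09930655  0.01418014 -1.01902247]
```

>>> {"fn": "play_rows", "kwargs": {"moves": [[0, 0.006, 0, 0, 0], [0, 0.012, 0, 0, 0], [0, 0.018, 0, 0, 0], [0, 0.024, 0, 0, 0], [0, 0.03, 0, 0, 0]]}}

```text
time_s: 18.08
position: [0.4902, 0.1381, 0.0898]
ee_rot: [0.0, 0.804, 0.595, -0.0]
contact_force: [-0.1, 0.1, -0.8]
width: 0.0255
grasp_force: 35.0
```

>>> {"fn": "play_rows", "kwargs": {"moves": [[0, 0.002, 0, 0, 0], [0, 0.004, 0, 0, 0], [0, 0.005, 0, 0, 0], [0, 0.005, 0, 0, 0]]}}

```text
time_s: 18.42
position: [0.4915, 0.1424, 0.0898]
ee_rot: [0.0, 0.804, 0.595, -0.0]
contact_force: [0.1, -0.1, -0.3]
width: 0.0258
grasp_force: 35.0
```

```bash
python3 tgt.py ".4919,.1446,.0906"
```

```text
18.4167 [0.49150042 0.14240979 0.08975071] yaw 1.2737928251450863 tool shift mm [ 2.2 -0.3 -0.8] q [ 0.    0.69 -0.51  2.01  0.6   0.59 -1.22] F [ 0.1452832  -0.1436676  -0.29860289]
```

Two millimetres remain; I'll push until the handle meets the lug.

>>> {"fn": "play_rows", "kwargs": {"moves": [[0, 0.001, 0, 0, 0], [0, 0.002, 0, 0, 0], [0, 0.003, 0, 0, 0], [0, 0.003, 0, 0, 0]]}}

```text
time_s: 18.75
position: [0.4925, 0.1454, 0.0898]
ee_rot: [-0.0, 0.804, 0.595, 0.0]
contact_force: [-0.5, -0.2, -1.0]
width: 0.0254
grasp_force: 35.0
```

```bash
python3 tgt.py ".4919,.1446,.0906"
```

```text
18.75 [0.49252006 0.14539738 0.08983497] yaw 1.2737250301717267 tool shift mm [-0.9 -0.4 -0.8] q [-0.    0.69 -0.51  2.01  0.6   0.59 -1.22] F [-0.47851416 -0.19266604 -1.02679126]
```

>>> {"fn": "play_rows", "kwargs": {"moves": [[0, 0.001, 0, 0, 0], [0, 0.002, 0, 0, 0], [0, 0.002, 0, 0, 0]]}}

```text
time_s: 19.0
position: [0.4926, 0.1458, 0.0897]
ee_rot: [0.001, 0.804, 0.594, -0.001]
contact_force: [-1.0, -3.0, 1.7]
width: 0.0263
grasp_force: 35.0
```

```bash
python3 tgt.py ".4919,.1446,.0906"; python3 look.py w7
python3 - <<'E'
from h import *
w=np.load("w7.npz");cv2.imwrite("pics/w7c.png",cv2.resize(w["f"][150:320,180:380],(800,680))[:600])
E
```

```text
19.0 [0.49256476 0.14582951 0.08965348] yaw 1.2730555132823491 tool shift mm [-1.4 -0.3 -0.9] q [-0.01  0.7  -0.51  2.    0.6   0.6  -1.22] F [-1.03178421 -2.98726104  1.6822352 ]
19.05 [0.49257063 0.14588455 0.08966716] [ 5.55720145e-04  8.04152613e-01  5.94421673e-01 -1.06809164e-03] [-0.00496524  0.69547486 -0.51253813  2.00471743  0.59825175  0.59503887
 -1.22492378]
```

View pics/w7c.png

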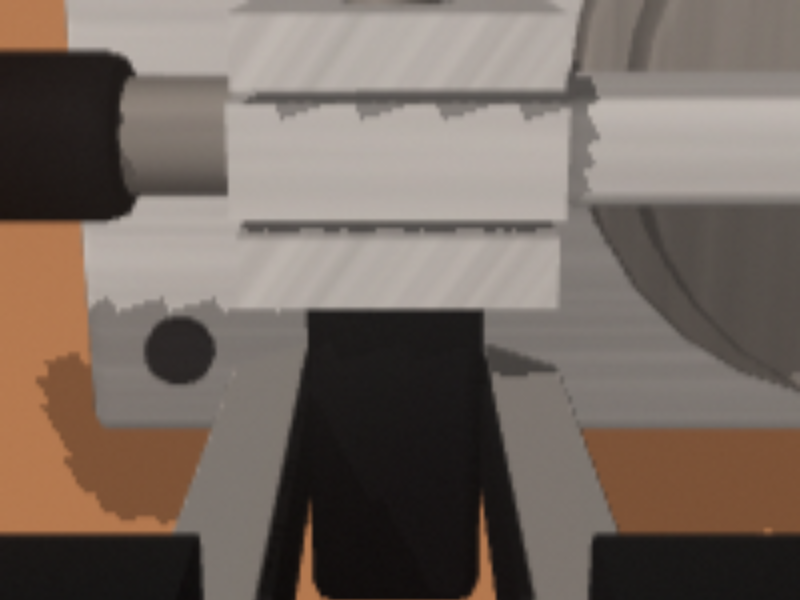

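The handle's front face is flush with the lug at (395,310), and the shank shows beyond the far lug at (395,0). Releasing.

>>> {"fn": "play_rows", "kwargs": {"moves": [[0.5, 0, 0, 0, 0], [0.6, 0, 0, 0, 0], [0.6, 0, 0, 0, 0], [0.6, 0, 0, 0, 0], [0.6, 0, 0, 0, 0]]}}

```text
time_s: 19.47
position: [0.4931, 0.1476, 0.0899]
ee_rot: [-0.0, 0.804, 0.595, 0.0]
contact_force: [0.3, 0.1, -1.6]
width: 0.0546
grasp_force: 0.0
```

>>> {"fn": "play_rows", "kwargs": {"moves": [[0.6, 0, 0, -0.02, 0], [0.6, 0, 0, -0.05, 0], [0.6, 0, 0, -0.08, 0], [0.6, 0, 0, -0.11, 0], [0.6, 0, 0, -0.11, 0]]}}

```text
time_s: 19.88
position: [0.4959, 0.1492, 0.2048]
ee_rot: [0.001, 0.804, 0.595, 0.005]
contact_force: [0.1, 0.9, 0.0]
width: 0.0565
grasp_force: 0.0
```

>>> {"fn": "play_rows", "kwargs": {"moves": [[0.6, -0.02, 0, 0, 0], [0.6, -0.04, 0, 0, 0], [0.6, -0.04, 0, 0, 0], [0.6, -0.04, 0, 0, 0]]}}

```text
time_s: 20.22
position: [0.4811, 0.1081, 0.1995]
ee_rot: [0.0, 0.804, 0.594, -0.0]
contact_force: [0.3, -0.3, 0.3]
width: 0.0563
grasp_force: 0.0
```

```bash
python3 look.py w8
```

```text
20.2667 [0.48143297 0.10919629 0.19962181] [-1.89923652e-04  8.04108156e-01  5.94482916e-01  3.15044320e-04] [ 0.17790924  0.5148212  -0.66183704  1.96414827  0.43231122  0.80537714
 -1.02475307]
```

View pics/w8.png

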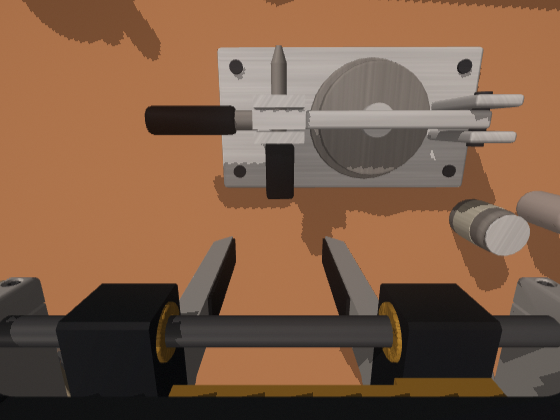

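The pin is home: its handle sits at the lug at (279,143), the tip sticks out beyond at (279,47), and the lever is down. The gripper is clear, so I'm handing in.

```bash
python3 -c "
from station import arm
print(arm.job_done())"
```

```text
the job is handed in; nothing more can be done
None
```

The lever is down on its stop, the pin is through both lugs and the lever with its handle against the lug, and the job was handed in at about 20 s; no verdict came back.

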